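# Square up the lapping glasses and show one's label over the light pad

## Task

Push the three lapping glasses along their slots until all stand home against the rack's end board in an even row, then lift out the middle one and find its frosted end and label face from the notched corner (standing with the notch at the upper left, its label faces you). Hold that frosted end over the middle of the round light pad, about 15 cm above the bench, long edges level and turned half-way over (45 degrees) or more so that the label looks upward. Finish while still holding it there, steady, the other two glasses left home in the rack and nothing else disturbed.

Things in the scene. Friction and masses are not known exactly. Their poses are not given: they have to be found in the camera images.
- rack: Fixed wooden rack. Origin: centre of its underside, at bench level. Base board 165 x 165 x 12 mm. Three slots 10.5 mm wide run along its x axis (pointing roughly away from the robot) at y = -50, 0, +50 mm, each between two ribs 5 mm thick, 32 mm high above the bench, from x = -70 to +55 mm. The near (-x) end of the slots is open.
- rack_end (a point): Inner face of the rack's far end board, mid-width, 12 mm above the bench: at rack x = +55 mm. The board is 165 mm wide, its top 42 mm above the bench. The glasses are pushed against this face; a glass that is home has its centre at rack x = 0.
- pad: Fixed round light pad, 90 mm across, 12 mm high. Origin at the centre of its underside.
- glass_a_c (a point): Centre of a lapping glass, one of three alike (a, b, c in any order): 110 mm long (x), 8 thick (y), 65 high (z), about 135 g. Stands upright, loose in a slot of the rack, underside 12 mm and top 77 mm above the bench, 10 to 40 mm short of the end board. x points away from or towards the robot. A 16 x 16 mm notch in the top corner at its +x end marks the frosted end.
- glass_a_label (a point): Centre of the frosted label area of glass a, on its +y face: 38 mm from the centre towards the notched end (+x), 4 mm along +y, half-way up. Axes as the glass's. With the glass standing and the notch at the upper left as you look at it, the label face is towards you.
- glass_b_c (a point): Centre of a lapping glass, one of three alike (a, b, c in any order): 110 mm long (x), 8 thick (y), 65 high (z), about 135 g. Stands upright, loose in a slot of the rack, underside 12 mm and top 77 mm above the bench, 10 to 40 mm short of the end board. x points away from or towards the robot. A 16 x 16 mm notch in the top corner at its +x end marks the frosted end.
- glass_b_label (a point): Centre of the frosted label area of glass b, on its +y face: 38 mm from the centre towards the notched end (+x), 4 mm along +y, half-way up. Axes as the glass's. With the glass standing and the notch at the upper left as you look at it, the label face is towards you.
- glass_c_c (a point): Centre of a lapping glass, one of three alike (a, b, c in any order): 110 mm long (x), 8 thick (y), 65 high (z), about 135 g. Stands upright, loose in a slot of the rack, underside 12 mm and top 77 mm above the bench, 10 to 40 mm short of the end board. x points away from or towards the robot. A 16 x 16 mm notch in the top corner at its +x end marks the frosted end.
- glass_c_label (a point): Centre of the frosted label area of glass c, on its +y face: 38 mm from the centre towards the notched end (+x), 4 mm along +y, half-way up. Axes as the glass's. With the glass standing and the notch at the upper left as you look at it, the label face is towards you.
- wheel: Bystander, not to be disturbed: brass gear wheel lying flat, 44 mm across, 4 mm thick with a 16 mm high arbor; between rack and light pad. Origin on its underside, centre.
- loupe: Bystander, not to be disturbed: black eyepiece loupe standing on its narrow end, 36 mm across, 36 mm high. Origin on its underside, centre.
- driver: Bystander, not to be disturbed: screwdriver, 150 mm long, lying on the bench. Origin on its underside (grip axis).
- tin: Bystander, not to be disturbed: open metal tin of brass pins, 75 x 50 x 18 mm. Origin on its underside, centre.
- hammer: Bystander, not to be disturbed: small hammer, 200 mm long, lying on the bench. Origin on its underside (grip axis).
- oiler: Bystander, not to be disturbed: amber glass jar with steel lid, 32 mm across, 55 mm high. Origin on its underside, centre.
- barrel: Bystander, not to be disturbed: brass spring barrel, 40 mm across, 34 mm high. Origin on its underside, centre.

How it is judged:
By the outcome, as a careful person would: the job done as asked, in the order asked, and still so for the second after the job is handed in, while the arm keeps its last pose, push and grip.
It also fails if it takes over 58 s, if anything falls off the work surface, if the arm or the gripper's body presses on something with over 40 N, if the wrist force passes 120 N, or if a joint passes its speed limit or range.

## Robot

A 6-joint arm with a two-finger parallel gripper is mounted at the origin on the work surface. World frame = base frame: x ahead of the robot, y to its left, z up, the work surface at z = 0. Lengths are in mm, angles in rad, forces in N, time in s.
With the tool pointing down it reaches from about 275 to 1000 mm from the base axis. Payload 8.4 kg.
Tool frame: the origin (TCP) lies between the finger pads; the fingertips stand r.tips_ahead ahead of it and the grasp point (between the pads) lies 6 mm ahead of it (r.tips_ahead is the distance from the TCP to the fingertips, in mm); z points along the fingers, y is the line along which they close (so a half turn about z gives the same grasp; the last joint's range is limited). The gripper opens to 85 mm and grips with 20 to 120 N. Pads are 22 mm wide; open, the fingers measure 114 mm over their backs; the gripper's body (76 mm by 85 mm) begins 54 mm behind the grasp point. The pads swing forward as they close: fully open they stand 13 mm farther back than shut.
Start: joints at [1.202, 0.353, 1.633, -0, 1.155, -0.002], TCP at [224.143, 583.428, 256.281] pointing down, gripper open.
Joint ranges: [-2.63, 2.63], [-0.92, 2.1], [0.06, 2.66], [-1.3, 4.44], [0, 2.69], [-3.02, 3.02]. Speed limits (rad/s): [2.22, 2.22, 2.79, 3.14, 3.14, 3.14].

## Interface

Orientations are given as [roll, pitch, yaw] about the fixed x, y, z axes, in that order (R = Rz(yaw) Ry(pitch) Rx(roll)).
In Python, from rig import r gives the robot as it stands.
- The arm moves only by the tool carry_out, never from a script. Its arguments are lists of equal length, an entry for each row: "delta_pos": the shift along the tool's x, y, z in m, a list of three; "rot": the turn, a rotation vector about the tool's x, y, z in degrees, a list of three. A call has 1 to 8 rows; each row is the pose to reach, as a shift and turn from the pose commanded when the call began, along the tool's axes at that moment; what a row does not reach only later rows make up. A row lasts 1/8 s, in which the tool goes at most 62.5 mm and 10.7 degrees, less where a joint would pass 70% of its speed; a pose out of reach is approached as far as the arm can. A call with a gripper value outside its range is refused whole. "claw" is the finger opening in m, from 0 to 0.0854, set as the call begins (left out, the last holds). The fingers move at their own pace and stop on an object; "grip_force" is the grip in N (left out, the last holds). Time passes only in rows, so rows that repeat a pose let the fingers close. It gives the time, the measured TCP pose, the force, the opening and the grip force at its end, in the units of the state.
- r.sense(): the state, without advancing time (a new reading comes with each control period).
- r.grab_frame(name): name is "scene" or "top" or "wrist"; returns the picture (384x512x3 uint8, blue, green, red); there is no depth.
- r.camera_info(name): a dict with "fx", "fy", "cx", "cy" (pixels), "distortion" ([k1, k2, p1, p2, k3] as OpenCV has them; the pictures are not rectified), "pose" (4x4, takes a point from camera to world coordinates); the wrist camera has in their place "hand_eye" (4x4, takes a point from camera to tool coordinates, whose origin is the TCP and whose axes are the flange's). Camera axes: x right, y down, z forward; pixel columns grow to the right and rows downward; lengths in mm; the calibration is good to about 2 mm. A picture is of the moment at which its call begins: read the wrist's pose just before it. camera_info takes no time and is no camera call.
- r.sign_off(): hands the job in; it is judged then, once.
Trained networks look in the newest picture that a camera, given by its name, has taken for a name from the list of things; names that differ only in an ending like _2 or _b are one class to them, and where a whole thing is asked for, a point or a joint stands for the part that bears it (a point fixed in the world has none). Each returns a list of dicts, best first, with "p" (0 to 1); they miss things now and then, are a little off and sometimes report something else, mostly with a low value. They report only what shows in the picture. A call takes as long as a camera call.
- r.recognise(thing, camera): "box" ([left, top, right, bottom] in pixels, round what is visible of it).
- r.cut_out(thing, camera): "mask" (384x512 bool, what is visible of it) and "box" ([left, top, right, bottom] in pixels, round what is visible of it).
The state is a dict: "clock": time; "qpos": joint angles; "qvel": joint speeds; "joint_efforts": joint torques, N m; "eef_pos": TCP position; "tcp_rot": TCP orientation; "contact_force": force on the tool from outside, world axes, zero at the start; "wrist_torque": the same for the moment, N m; "opening": opening from 0.0 (shut) to 1.0 (fully open); "grasp_force": force on a finger pad.
Only numpy, scipy, OpenCV 4.12 (cv2) and the standard library are available. Lean on these libraries where they do the work, as an engineer would, in place of code of your own. Each camera call takes 0.05 s, during which the arm holds its last target. There are 200 camera calls.

## Working session

There is one attempt and no reset: what is moved stays moved. The work goes in short steps, Python scripts to look and compute and a tool call to move; the robot and the scene stay as the last step left them, time stands still between calls to the robot, and variables do not carry over. Pictures are saved under pics/ and viewed, at most 10 in all, crops included, and the job is handed in when it is done.

Besides the shell and the picture viewer there is one more tool, called after "Emit:" as name(argument=value, ...) on one line, values as JSON. carry_out: Moves the arm, as the interface text tells. Its arguments: {"type":"object","properties":{"delta_pos":{"type":"array","items":{"type":"array","items":{"type":"number"}}},"rot":{"type":"array","items":{"type":"array","items":{"type":"number"}}},"claw":{"type":"number"},"grip_force":{"type":"number"}},"required":["delta_pos","rot"]}

```bash
ls; mkdir -p pics; python3 - <<'E'
from rig import r
import cv2,numpy as np
print(r.sense(), r.tips_ahead)
for c in ("top","scene","wrist"):
    im=r.grab_frame(c); cv2.imwrite(f"pics/{c}0.png",im)
    print(c,{k:np.round(v,3).tolist() for k,v in r.camera_info(c).items()})
    for t in ("rack","pad","glass_a_c","glass_a_label","rack_end","wheel","oiler"):
        if c!="wrist": print(t,[(np.round(d["box"]).tolist(),round(d["p"],2)) for d in r.recognise(t,c)][:4])
a=cv2.imread("pics/top0.png");b=cv2.imread("pics/scene0.png")
E
```

```text
pics
{'clock': 0.0, 'qpos': array([ 1.20161309e+00,  3.53676198e-01,  1.63413411e+00, -6.58208582e-06,
        1.15517679e+00, -2.37027858e-03]), 'qvel': array([-0.00101237,  0.00207553, -0.00035298,  0.00158941, -0.00129991,
        0.00068058]), 'joint_efforts': array([-4.34169837e-03, -6.05255270e+01, -3.42056429e+01, -3.60150134e-04,
        9.28063964e-03, -1.14097804e-05]), 'eef_pos': array([223.97881947, 583.02208356, 255.5441394 ]), 'tcp_rot': array([-3.14019820e+00,  2.71278764e-06,  2.77478236e+00]), 'contact_force': array([ 0.05491606,  0.43923758, -0.17291542]), 'wrist_torque': array([ 0.00343707, -0.02552633, -0.00066261]), 'grasp_force': 0.0, 'opening': 0.9963514282728247} 25.0
top {'fx': 348.681, 'fy': 348.681, 'cx': 253.412, 'cy': 190.764, 'distortion': [-0.018, 0.0, 0.0, 0.0, 0.0], 'pose': [[-0.028, -0.998, 0.064, 468.0], [-1.0, 0.028, -0.003, -7.668], [0.001, -0.064, -0.998, 1079.567], [0.0, 0.0, 0.0, 1.0]]}
rack [([160.0, 155.0, 217.0, 213.0], 0.56)]
pad [([308.0, 195.0, 339.0, 225.0], 0.73), ([161.0, 155.0, 217.0, 212.0], 0.25)]
glass_a_c [([159.0, 174.0, 170.0, 2
[... 319 characters left out ...]
ose': [[-0.283, 0.525, -0.803, 1530.714], [0.959, 0.158, -0.235, 272.18], [0.004, -0.836, -0.548, 715.734], [0.0, 0.0, 0.0, 1.0]]}
rack [([291.0, 195.0, 371.0, 250.0], 0.58)]
pad [([175.0, 168.0, 207.0, 188.0], 0.94)]
glass_a_c [([348.0, 183.0, 365.0, 223.0], 0.5)]
glass_a_label [([348.0, 187.0, 363.0, 225.0], 0.81)]
rack_end [([287.0, 196.0, 370.0, 251.0], 0.64)]
wheel [([112.0, 200.0, 146.0, 225.0], 0.61)]
oiler [([141.0, 142.0, 148.0, 158.0], 0.67)]
wrist {'fx': 286.88, 'fy': 286.88, 'cx': 259.051, 'cy': 185.387, 'distortion': [-0.017, 0.0, 0.0, 0.0, 0.0], 'hand_eye': [[-0.001, -0.958, -0.286, 72.329], [1.0, -0.001, 0.001, -0.236], [-0.001, -0.286, 0.958, -117.863], [0.0, 0.0, 0.0, 1.0]]}
```

View pics/top0.png

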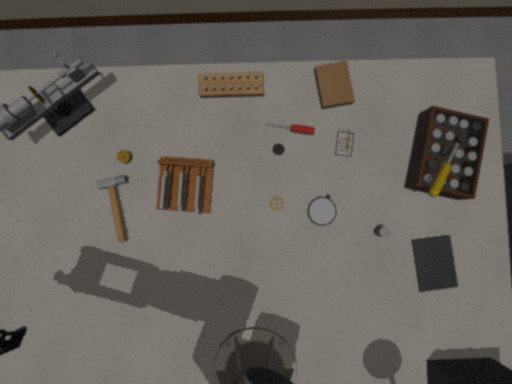

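View pics/scene0.png

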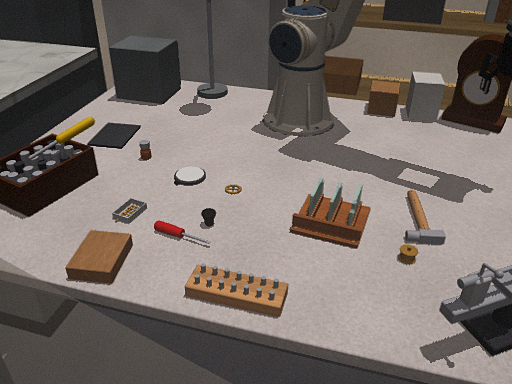

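Top view: the rack is at about (187,185) with its end board on the far side (row 160), the pad at (322,210), the wheel at (277,203) and the hammer at (115,205). I'll measure the rack and enlarge it.

```bash
cat > h.py <<'E'
from rig import r
import cv2,numpy as np
from scipy.spatial.transform import Rotation as R
def campose(c):
    i=r.camera_info(c)
    K=np.array([[i["fx"],0,i["cx"]],[0,i["fy"],i["cy"]],[0,0,1]]);D=np.array(i["distortion"],float)
    if "pose" in i: return K,D,np.array(i["pose"])
    s=r.sense();T=np.eye(4);T[:3,:3]=R.from_euler("xyz",s["tcp_rot"]).as_matrix();T[:3,3]=s["eef_pos"]
    return K,D,T@np.array(i["hand_eye"])
def toplane(px,z,cp):
    K,D,T=cp
    u=cv2.undistortPoints(np.array(px,float).reshape(-1,1,2),K,D)[:,0]
    d=np.c_[u,np.ones(len(u))]@T[:3,:3].T
    return T[:3,3]+d*((z-T[2,3])/d[:,2])[:,None]
def proj(P,cp):
    K,D,T=cp
    Ti=np.linalg.inv(T)
    return cv2.projectPoints(np.array(P,float).reshape(-1,1,3),Ti[:3,:3],Ti[:3,3],K,D)[0][:,0]
E
python3 - <<'E'
from h import *
a=cv2.imread("pics/top0.png");b=cv2.imread("pics/scene0.png")
c=cv2.resize(a[140:230,140:240],None,fx=4,fy=4,interpolation=3)
d=cv2.resize(b[165:255,280:380],None,fx=4,fy=4,interpolation=3)
cv2.imwrite("pics/crop.png",np.hstack([c,d]))
t=campose("top");s=campose("scene")
print(toplane([[187,185]],12,t),toplane([[322,210.5]],12,t),toplane([[191,177]],12,s),toplane([[277,203],[124,156],[115,205]],5,t))
E
```

```text
[[559.47911913 193.0841891   12.        ]] [[ 469.70813182 -218.48831447   12.        ]] [[ 488.01165691 -207.26439825   12.        ]] [[496.69586721 -82.02977812   5.        ]
 [656.21072383 389.52334151   5.        ]
 [504.38476719 418.02907588   5.        ]]
```

View pics/crop.png

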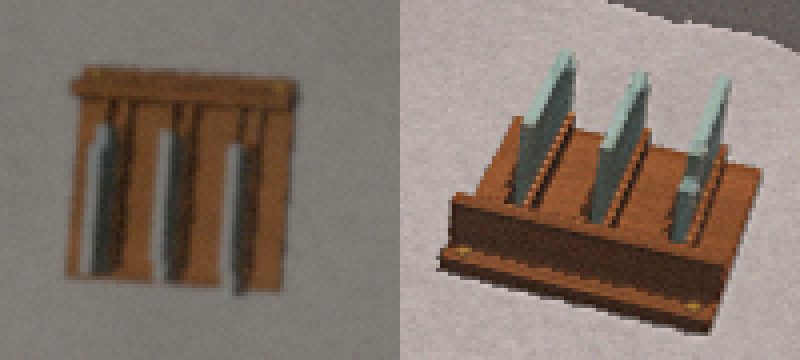

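The crop shows all three glasses standing short of the far end board. The glass nearest +y has its notch at the far end; the middle one's notch isn't clear yet. I'll bring the wrist camera over the rack.

Emit:
carry_out(delta_pos=[[-0.058,-0.03,0.0045],[-0.117,-0.06,0.009],[-0.175,-0.09,0.0135],[-0.234,-0.119,0.018],[-0.292,-0.149,0.0225],[-0.35,-0.179,0.027],[-0.409,-0.209,0.0315],[-0.4675,-0.2386,0.036]], rot=[[0,0,10],[0,0,20],[0,0,30],[0,0,40],[0,0,50],[0,0,60],[0,0,70],[0,0,80]], claw=0.085)

```text
clock: 1.85
eef_pos: [558.8, 210.7, 222.2]
tcp_rot: [3.141, -0.0, 1.373]
contact_force: [0.5, 1.2, -0.4]
opening: 0.998
grasp_force: 0.0
```

Emit:
carry_out(delta_pos=[[0,0,0],[0,0,0],[0,0,0],[0,0,0],[0,0,0],[0,0,0],[0,0,0],[0,0,0]], rot=[[0,0,10],[0,0,20],[0,0,30],[0,0,40],[0,0,50],[0,0,60],[0,0,70],[0,0,79]])

```text
clock: 2.85
eef_pos: [557.5, 212.4, 222.1]
tcp_rot: [-3.142, -0.0, -0.006]
contact_force: [-0.5, -0.6, -0.2]
opening: 0.994
grasp_force: 0.0
```

```bash
python3 - <<'E'
from h import *
cp=campose("wrist");im=r.grab_frame("wrist");cv2.imwrite("pics/w1.png",im);np.save("cp1.npy",cp[2])
s=r.sense();print(s["clock"],s["eef_pos"],s["tcp_rot"],s["qpos"])
for t in ("rack","glass_a_c","glass_a_label","pad"):
    print(t,[(np.round(d["box"]).tolist(),round(d["p"],2)) for d in r.recognise(t,"wrist")][:4])
cv2.imwrite("pics/w1v.png",cv2.resize(im,(800,600)))
E
```

```text
2.9 [557.53290598 212.37726204 222.09699733] [-3.14156689e+00 -4.44303306e-05 -1.28817783e-02] [3.61435230e-01 3.43637595e-01 1.72905926e+00 8.81729739e-06
 1.06884502e+00 1.94510909e+00]
rack [([197.0, 77.0, 357.0, 225.0], 0.84)]
glass_a_c [([210.0, 128.0, 230.0, 244.0], 0.7)]
glass_a_label [([214.0, 130.0, 236.0, 246.0], 0.8)]
pad [([472.0, 192.0, 510.0, 225.0], 0.29)]
```

View pics/w1v.png

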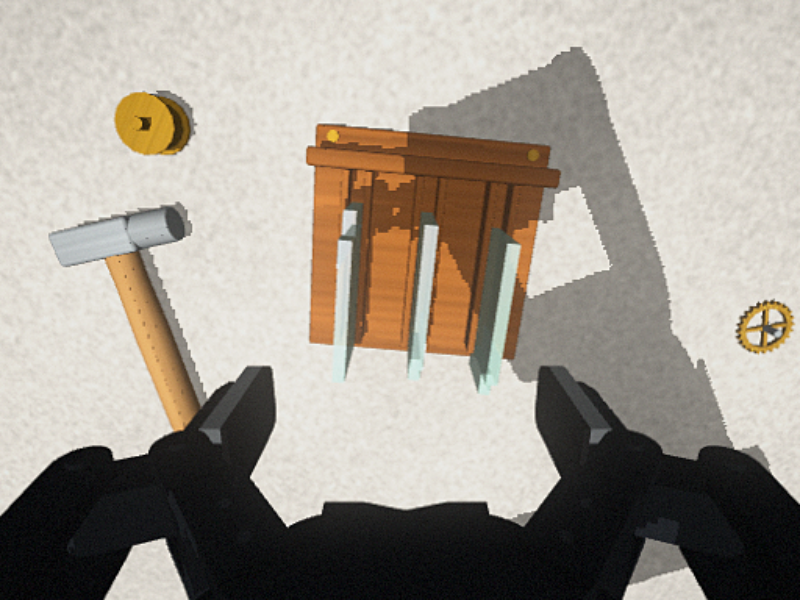

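The view shows the rack with base corners near (317,124), (551,147), (309,343) and (515,360) at 800-wide scale. The left glass has a notch step at (346,235), and the ends of the middle glass are near (428,215) and (414,375). I'll fit the rack pose and zoom in on the glasses.

```bash
python3 - <<'E'
from h import *
from scipy.optimize import least_squares
K,D,_=campose("wrist");cp=(K,D,np.load("cp1.npy"))
im=cv2.imread("pics/w1.png")
k=1.5625
obs=np.array([[317,124],[551,147],[309,343],[515,360],[307,148],[560,171]])/k
mod=np.array([[82.5,82.5,12],[82.5,-82.5,12],[-82.5,82.5,12],[-82.5,-82.5,12]])
print(toplane(obs[:4],12,cp).round(1))
def P(v,m):
    c,s=np.cos(v[2]),np.sin(v[2]); return np.c_[v[0]+c*m[:,0]-s*m[:,1],v[1]+s*m[:,0]+c*m[:,1],m[:,2]]
f=least_squares(lambda v:(proj(P(v,mod),cp)-obs[:4]).ravel(),[559,193,0]);v=f.x
print(v,f.fun.round(1))
print("glass top ends z77:",toplane(np.array([[428,213],[414,362]])/k,77,cp).round(1))
for y in (50,0,-50):  # predicted top edge if home
    print(y,(proj(P(v,np.array([[55,y,77],[-55,y,77],[-55,y,12]])),cp)*k).round().tolist())
c=cv2.resize(im[120:260,190:350],None,fx=4.2,fy=4.2,interpolation=3)
cv2.imwrite("pics/w1c.png",c)
E
```

```text
[[652.4 272.4  12. ]
 [636.3 109.7  12. ]
 [489.  288.9  12. ]
 [473.3 124.6  12. ]]
[ 5.62583600e+02  1.98923506e+02 -9.63964774e-02] [-0.6 -0.3  0.8 -0.4 -0.   0.5 -0.2  0.6]
glass top ends z77: [[598.8 198.6  77. ]
 [503.6 206.8  77. ]]
50 [[350.0, 172.0], [340.0, 349.0], [352.0, 315.0]]
0 [[437.0, 180.0], [418.0, 356.0], [416.0, 320.0]]
-50 [[523.0, 188.0], [495.0, 362.0], [479.0, 326.0]]
```

View pics/w1c.png

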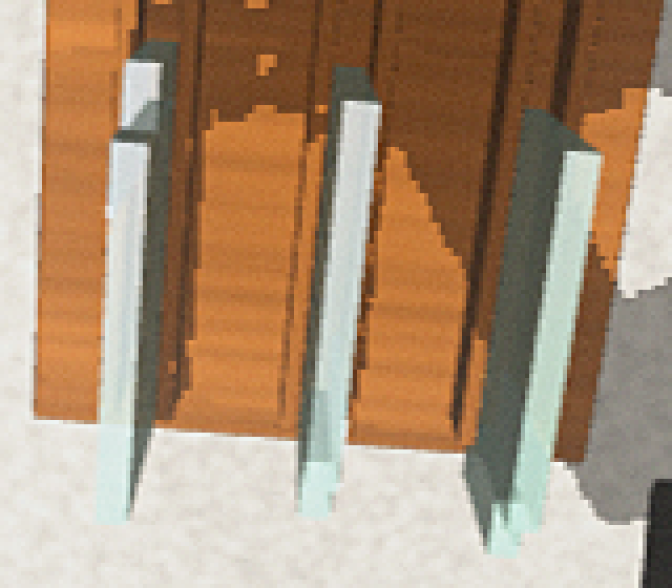

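The middle glass's notch is at the near end: its top edge is 94 mm long plus a lower lit piece, so the label is on rack −y. The rack is at (562.6, 198.9) with yaw −0.096. Next I go behind the +y glass with the fingers closed.

Emit:
carry_out(delta_pos=[[-0.05,-0.022,0],[-0.102,-0.046,0.0],[-0.102,-0.046,0.05],[-0.102,-0.046,0.1],[-0.102,-0.046,0.12],[-0.102,-0.046,0.12]], rot=[[0,0,2.5],[0,0,4.8],[0,0,4.8],[0,0,4.8],[0,0,4.8],[0,0,4.8]], claw=0.0, grip_force=30)

```text
clock: 3.85
eef_pos: [454.5, 257.9, 100.7]
tcp_rot: [3.14, 0.003, -0.082]
contact_force: [-0.6, 0.0, 0.4]
opening: -0.001
grasp_force: 0.0
```

```bash
cat >> h.py <<'E'
RC=np.array([562.6,198.9,0]);RY=-0.0964
def rk(p,a=RY):
    return R.from_euler("z",-a).apply(np.array(p,float)-RC)
def st():
    s=r.sense();e=s["eef_pos"]
    print(round(s["clock"],2),"world",e.round(1),"rot",np.degrees(s["tcp_rot"]).round(2),"rack",rk(e).round(1),"F",np.round(s["contact_force"],1),"q",s["qpos"].round(2))
    return s
E
python3 -c "
from h import *
st()"
```

```text
3.85 world [454.5 257.9 100.7] rot [ 1.799e+02  1.500e-01 -4.690e+00] rack [-113.2   48.3  100.7] F [-0.6  0.   0.4] q [ 0.51  0.41  1.97 -0.    0.77  2.17]
```

Emit:
carry_out(delta_pos=[[0,-0.0017,0.02],[0,-0.0017,0.038],[0.012,-0.0017,0.038],[0.022,-0.0017,0.038],[0.031,-0.0017,0.038],[0.039,-0.0017,0.038],[0.044,-0.0017,0.038],[0.047,-0.0017,0.038]], rot=[[0,0,0.8],[0,0,0.8],[0,0,0.8],[0,0,0.8],[0,0,0.8],[0,0,0.8],[0,0,0.8],[0,0,0.8]])

```text
clock: 4.85
eef_pos: [502.2, 256.0, 64.1]
tcp_rot: [3.141, 0.001, -0.098]
contact_force: [-10.6, 3.4, 9.8]
opening: -0.001
grasp_force: 5.7
```

```bash
python3 -c "
from h import *
st()"
```

```text
4.85 world [502.2 256.   64.1] rot [ 1.7998e+02  6.0000e-02 -5.6300e+00] rack [-65.6  51.   64.1] F [-10.6   3.4   9.8] q [0.47 0.51 1.9  0.   0.73 2.14]
```

Emit:
carry_out(delta_pos=[[0.001,0,0],[0.001,0,0]], rot=[[0,0,0],[0,0,0]])

```text
clock: 5.1
eef_pos: [502.2, 255.9, 63.9]
tcp_rot: [3.141, 0.002, -0.098]
contact_force: [-5.8, 1.8, 4.7]
opening: 0.004
grasp_force: 3.1
```

```bash
python3 -c "
from h import *
st()"
```

```text
5.1 world [502.2 255.9  63.9] rot [ 1.7995e+02  1.4000e-01 -5.6200e+00] rack [-65.6  51.   63.9] F [-5.8  1.8  4.7] q [0.47 0.51 1.9  0.   0.73 2.14]
```

Emit:
carry_out(delta_pos=[[-0.025,0,0],[-0.048,0,0],[-0.048,0.026,0],[-0.048,0.051,0],[-0.035,0.051,0],[-0.024,0.051,0],[-0.014,0.051,0],[-0.006,0.051,0]], rot=[[0,0,0],[0,0,0],[0,0,0],[0,0,0],[0,0,0],[0,0,0],[0,0,0],[0,0,0]])

```text
clock: 6.1
eef_pos: [493.3, 206.3, 64.0]
tcp_rot: [-3.142, 0.0, -0.098]
contact_force: [-2.2, 0.0, 0.2]
opening: 0.0
grasp_force: 0.8
```

Emit:
carry_out(delta_pos=[[0.004,0,0],[0.006,0,0],[0.007,0,0],[0.007,0,0]], rot=[[0,0,0],[0,0,0],[0,0,0],[0,0,0]])

```text
clock: 6.6
eef_pos: [497.4, 205.2, 63.8]
tcp_rot: [3.141, 0.004, -0.098]
contact_force: [-7.9, 2.1, 6.2]
opening: 0.001
grasp_force: 4.3
```

```bash
python3 -c "
from h import *
st()"
```

```text
6.6 world [497.4 205.2  63.8] rot [179.94   0.22  -5.63] rack [-65.5  -0.   63.8] F [-7.9  2.1  6.2] q [0.39 0.48 1.95 0.   0.71 2.06]
```

Home again at −65.5. Now the third.

Emit:
carry_out(delta_pos=[[-0.025,0,0],[-0.048,0,0],[-0.048,0.025,0],[-0.048,0.05,0],[-0.035,0.05,0],[-0.024,0.05,0],[-0.014,0.05,0],[-0.006,0.05,0]], rot=[[0,0,0],[0,0,0],[0,0,0],[0,0,0],[0,0,0],[0,0,0],[0,0,0],[0,0,0]])

```text
clock: 7.6
eef_pos: [489.3, 156.4, 64.0]
tcp_rot: [3.142, 0.0, -0.098]
contact_force: [-1.9, -0.1, 1.4]
opening: -0.003
grasp_force: 0.9
```

Emit:
carry_out(delta_pos=[[0.004,0,0],[0.006,0,0],[0.007,0,0],[0.007,0,0]], rot=[[0,0,0],[0,0,0],[0,0,0],[0,0,0]])

```text
clock: 8.1
eef_pos: [492.7, 155.4, 63.7]
tcp_rot: [3.14, 0.006, -0.098]
contact_force: [-12.1, 4.3, 8.0]
opening: -0.002
grasp_force: 6.1
```

```bash
python3 -c "
from h import *
st()"
```

```text
8.1 world [492.7 155.4  63.7] rot [179.93   0.33  -5.63] rack [-65.4 -50.   63.7] F [-12.1   4.3   8. ] q [0.3  0.46 2.   0.   0.69 1.97]
```

Emit:
carry_out(delta_pos=[[-0.02,0,0],[-0.02,0,-0.05],[-0.02,0,-0.1],[-0.01,-0.01,-0.155],[0.035,-0.03,-0.155],[0.07,-0.05,-0.155],[0.07,-0.05,-0.155],[0.07,-0.05,-0.155]], rot=[[0,0,0],[0,0,0],[0,0,0],[0,0,0],[0,0,0],[0,0,0],[0,0,0],[0,0,0]], claw=0.04)

```text
clock: 9.1
eef_pos: [569.4, 198.0, 218.5]
tcp_rot: [3.141, 0.001, -0.098]
contact_force: [0.7, 1.5, -0.6]
opening: 0.468
grasp_force: 0.0
```

```bash
python3 - <<'E'
from h import *
s=st();cp=campose("wrist");im=r.grab_frame("wrist");cv2.imwrite("pics/w2.png",im);np.save("cp2.npy",cp[2]);print(s["opening"])
k=4.2
c=cv2.resize(im[110:250,180:370],None,fx=k,fy=k,interpolation=3)
Ri=R.from_euler("z",RY)
for y in (50,0,-50):
    for zx in ([55,77],[-55,77],[39,77],[-39,77],[-55,61],[39,61]):
        p=proj(Ri.apply([[zx[0],y,zx[1]]])+RC,cp)[0]
        cv2.circle(c,tuple(int(v) for v in (p-[180,110])*k+k/2),3,(0,0,255),1)
cv2.imwrite("pics/w2c.png",c)
E
```

```text
9.1 world [569.4 198.  218.5] rot [ 1.7996e+02  7.0000e-02 -5.6000e+00] rack [ 6.900e+00 -2.000e-01  2.185e+02] F [ 0.7  1.5 -0.6] q [ 0.33  0.36  1.72 -0.    1.07  2.  ]
0.4678459362658851
```

View pics/w2c.png

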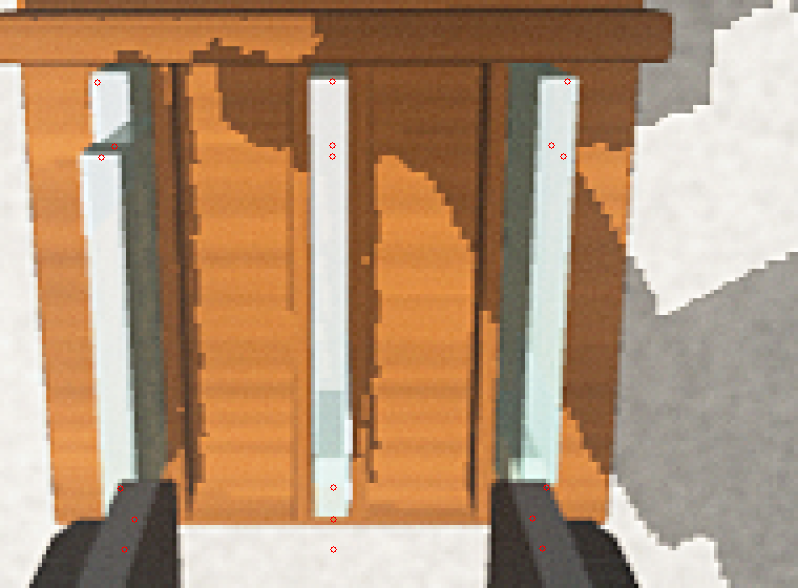

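All three glasses sit against the board: far ends at row ~78, as predicted for home. The middle glass ends at row 517, which matches a notch floor at the near end. Now I descend and grip it.

Emit:
carry_out(delta_pos=[[0,0,0.05],[0,0,0.1],[0,0,0.135],[0,0,0.15],[0,0,0.1535],[0,0,0.1535]], rot=[[0,0,0],[0,0,0],[0,0,0],[0,0,0],[0,0,0],[0,0,0]])

```text
clock: 9.9
eef_pos: [570.8, 198.4, 66.7]
tcp_rot: [-3.141, -0.001, -0.098]
contact_force: [0.2, 1.2, -0.6]
opening: 0.468
grasp_force: 0.0
```

Emit:
carry_out(delta_pos=[[0,0,0],[0,0,0],[0,0,0],[0,0,0],[0,0,0]], rot=[[0,0,0],[0,0,0],[0,0,0],[0,0,0],[0,0,0]], claw=0.0, grip_force=50)

```text
clock: 10.52
eef_pos: [570.8, 198.5, 66.7]
tcp_rot: [-3.141, -0.001, -0.098]
contact_force: [-0.5, -0.1, 7.5]
opening: 0.089
grasp_force: 49.5
```

```bash
python3 -c "
from h import *
s=st();print(s['opening']*85,s['grasp_force'])"
```

```text
10.53 world [570.8 198.5  66.7] rot [-1.7996e+02 -9.0000e-02 -5.6100e+00] rack [ 8.2  0.4 66.7] F [-0.5 -0.1  7.5] q [0.33 0.55 1.81 0.   0.78 2.  ]
7.56775709032114 49.5328563451767
```

Gripped at 7.6 mm. I lift straight up, then carry it toward the pad.

Emit:
carry_out(delta_pos=[[0,0,-0.005],[0,0,-0.02],[0,0,-0.045],[0,0,-0.075],[0,0,-0.105],[0,0,-0.135],[0,0,-0.16],[0,0,-0.17]], rot=[[0,0,0],[0,0,0],[0,0,0],[0,0,0],[0,0,0],[0,0,0],[0,0,0],[0,0,0]])

```text
clock: 11.52
eef_pos: [570.8, 198.4, 237.9]
tcp_rot: [-3.14, -0.003, -0.098]
contact_force: [-0.2, 0.4, -0.1]
opening: 0.085
grasp_force: 48.6
```

Emit:
carry_out(delta_pos=[[-0.006,0.022,-0.002],[-0.018,0.068,-0.004],[-0.03,0.115,-0.007],[-0.042,0.162,-0.01],[-0.055,0.21,-0.013],[-0.068,0.258,-0.016],[-0.082,0.306,-0.02],[-0.09,0.34,-0.023]], rot=[[0,0,-5],[0,0,-14],[0,0,-24],[0,0,-34],[0,0,-44],[0,0,-54],[0,0,-64],[0,0,-71.6]])

```text
clock: 12.52
eef_pos: [446.0, -132.8, 258.5]
tcp_rot: [-3.141, 0.0, 1.156]
contact_force: [0.3, 0.7, -1.4]
opening: 0.083
grasp_force: 48.8
```

Emit:
carry_out(delta_pos=[[0,0,0],[0,0,0]], rot=[[0,0,0],[0,0,0]])

```text
clock: 12.78
eef_pos: [447.2, -131.0, 258.4]
tcp_rot: [-3.141, -0.0, 1.149]
contact_force: [0.2, -0.8, -0.9]
opening: 0.087
grasp_force: 48.8
```

```bash
python3 - <<'E'
from h import *
s=st();cp=campose("wrist");im=r.grab_frame("wrist");cv2.imwrite("pics/w3.png",im);np.save("cp3.npy",cp[2]);print(s["opening"]*85,s["grasp_force"])
d=r.cut_out("pad","wrist")
for e in d[:2]:
    m=e["mask"].astype(np.uint8);c=max(cv2.findContours(m,0,2)[0],key=cv2.contourArea)
    el=cv2.fitEllipse(cv2.convexHull(c)); print(e["p"],e["box"],el,toplane([el[0]],12,cp).round(1))
    b=e["box"];print(toplane([[b[0],(b[1]+b[3])/2],[b[2],(b[1]+b[3])/2],[(b[0]+b[2])/2,b[1]],[(b[0]+b[2])/2,b[3]]],12,cp).round(1))
cv2.imwrite("pics/w3v.png",cv2.resize(im,(800,600)))
E
```

```text
12.78 world [ 447.2 -131.   258.4] rot [-1.7998e+02 -2.0000e-02  6.5860e+01] rack [ -83.1 -339.5  258.4] F [ 0.2 -0.8 -0.9] q [-0.29  0.1   1.96  0.    1.08  0.13]
7.418083934359379 48.80532681941986
0.68 [270.3, 177.0, 338.4, 239.1] ((302.51971435546875, 207.388916015625), (59.51704406738281, 70.20430755615234), 97.17574310302734) [[ 473.7 -216.1   12. ]]
[[ 433.5 -199.1   12. ]
 [ 517.9 -237.    12. ]
 [ 491.7 -177.5   12. ]
 [ 458.5 -261.4   12. ]]
```

View pics/w3v.png

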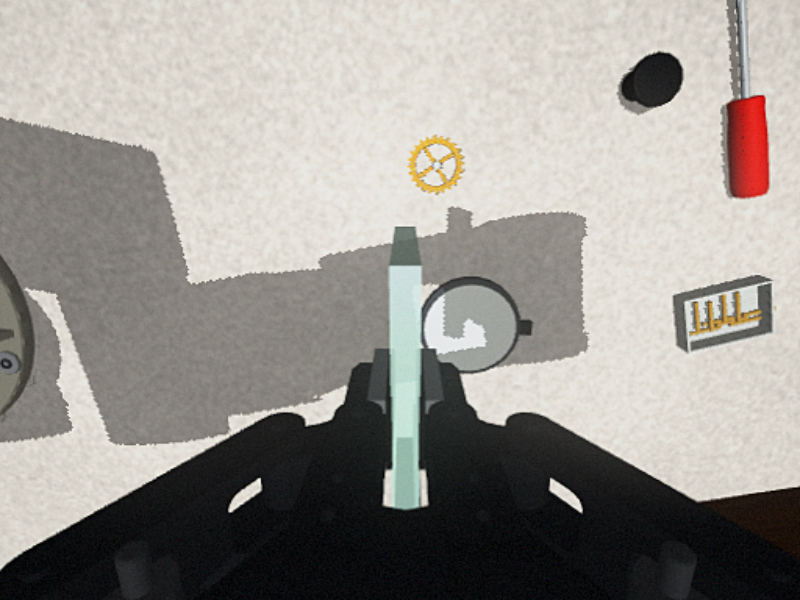

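Wrist view: the pad circle is centred at (471,325) at 800-wide scale, or world (472,−217), which agrees with the top camera. The glass is held level with the notch end toward the pad side (tool −x). Now I tilt 60° and move the label over the pad.

Emit:
carry_out(delta_pos=[[-0.002,0.004,0.01],[-0.005,0.008,0.023],[-0.008,0.013,0.036],[-0.011,0.018,0.05],[-0.014,0.023,0.064],[-0.017,0.028,0.078],[-0.02,0.033,0.091],[-0.022,0.0366,0.101]], rot=[[-7.5,0,0],[-15,0,0],[-22.5,0,0],[-30,0,0],[-37.5,0,0],[-45,0,0],[-52.5,0,0],[-60,0,0]])

```text
clock: 13.88
eef_pos: [461.8, -178.2, 244.5]
tcp_rot: [2.362, -0.018, 1.162]
contact_force: [1.5, -3.1, 1.7]
opening: 0.088
grasp_force: 49.1
```

Emit:
carry_out(delta_pos=[[0,0,0],[0,0,0]], rot=[[0,0,0],[0,0,0]])

```text
clock: 14.12
eef_pos: [461.6, -179.8, 244.8]
tcp_rot: [2.362, -0.007, 1.167]
contact_force: [1.1, 0.7, -0.2]
opening: 0.09
grasp_force: 49.1
```

```bash
cat > f.py <<'E'
from h import *
s=st();M=R.from_euler("xyz",s["tcp_rot"]).as_matrix()
print(M.round(3)); L=s["eef_pos"]+M@[-46.2,4,22.2]
print("label",L.round(1),"tool-frame err",(M.T@(np.array([472,-217,150])-L)).round(1),s["opening"]*85,s["grasp_force"])
E
python3 f.py; python3 - <<'E'
from h import *
im=r.grab_frame("scene"); im2=r.grab_frame("top")
cv2.imwrite("pics/f.png",np.hstack([cv2.resize(im[90:240,110:250],None,fx=2.8,fy=2.8,interpolation=3),cv2.resize(im2[135:285,245:385],None,fx=2.8,fy=2.8,interpolation=3)]))
E
```

```text
14.12 world [ 461.6 -179.8  244.8] rot [135.32  -0.4   66.85] rack [ -64.1 -386.6  244.8] F [ 1.1  0.7 -0.2] q [-0.36 -0.07  2.42 -1.3   0.03  1.34]
[[ 0.393  0.652  0.648]
 [ 0.919 -0.284 -0.272]
 [ 0.007  0.703 -0.711]]
label [ 460.4 -229.4  231.5] tool-frame err [ 15.4 -53.3  62.1] 7.639524268658476 49.0949821472168
```

View pics/f.png

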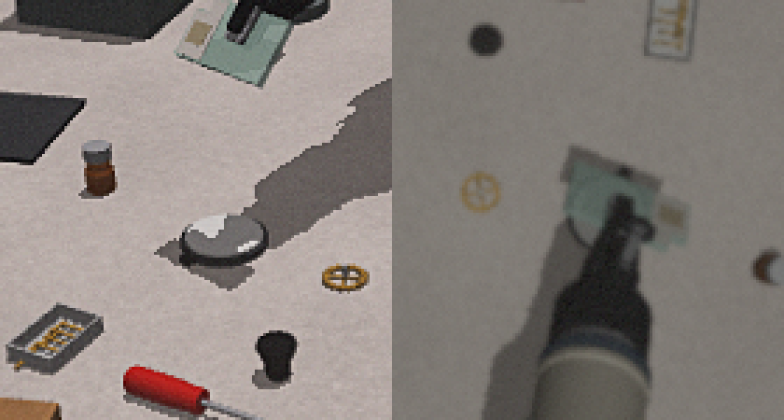

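The picture shows the frosted label patch visible on the upper side, but the arm stopped at its wrist limits (q5≈0, q4=−1.3) at a 45° tilt and too high. Tilting sideways should work instead, so I'll fit a simple kinematic model and pick the tilt direction.

```bash
cat > ik.py <<'E'
from h import *
from scipy.optimize import least_squares
d=np.array([[.3537,1.6341,223.98,583.02,255.5,np.pi],[.3436,1.7291,557.53,212.38,222.1,np.pi],[.41,1.97,454.5,257.9,100.7,np.pi],[.51,1.9,502.2,256,64.1,np.pi],[.36,1.72,569.4,198,218.5,np.pi],[.55,1.81,570.8,198.5,66.7,np.pi],[.1,1.96,447.2,-131,258.4,np.pi],[-.07,2.42,461.6,-179.8,244.8,2.362]])
rr=np.hypot(d[:,2],d[:,3])
def wr(p,q2,q3):
    h,a,L1,L2,o=p[:5]; return a+L1*np.sin(q2)+L2*np.sin(q2+q3+o), h+L1*np.cos(q2)+L2*np.cos(q2+q3+o)
def res(p):
    x,z=wr(p,d[:,0],d[:,1]); return np.r_[x+p[5]*np.sin(d[:,5])-rr, z+p[5]*np.cos(d[:,5])-d[:,4], (p-[350,0,400,400,0,250])/np.array([100,50,200,200,.2,100])]
f=least_squares(res,[350,0,400,400,0,250]);p=f.x
print(p.round(2),f.fun[:16].round(1))
up=np.array([0,0,1.]);L=np.array([472,-217,150.])
lo=np.array([-2.63,-.92,.06,-1.3,0,-3.02]);hi=np.array([2.63,2.1,2.66,4.44,2.69,3.02])
for th in (50,55,60):
  for A in range(0,360,15):
    c,s=np.cos(np.radians([th]))[0],np.sin(np.radians(th));D=np.array([np.cos(np.radians(A)),np.sin(np.radians(A)),0])
    z=s*D-c*up;y=c*D+s*up;M=np.c_[np.cross(y,z),y,z]
    t=L-M@[-46.2,4,22.2];w=t-p[5]*z
    q1=np.arctan2(w[1],w[0]);g=least_squares(lambda q:np.array(wr(p,*q))-[np.hypot(*w[:2]),w[2]],[.3,1.9])
    if g.cost>1: continue
    b=g.x.sum()-np.pi/2;O=np.array([np.cos(q1),np.sin(q1),0]);T=np.cross(up,O)
    F=np.c_[T,np.cos(b)*up+np.sin(b)*O,np.cos(b)*O-np.sin(b)*up]
    e=R.from_matrix(F.T@M).as_euler("ZXZ")
    q=np.r_[q1,g.x,e]
    m=min((q-lo).min(),(hi-q).min())
    if m>.15: print(th,A,q.round(2),"margin",round(m,2),"tcp",t.round(1),"w",w.round(0))
E
python3 ik.py
```

```text
[ 2.9735e+02 -4.1400e+00  5.6714e+02  5.0155e+02  1.1000e-01  3.1903e+02] [ 0.3 -0.2  2.1 -0.4  0.2 -1.4 -0.4 -0.3  1.   0.6 -2.1  0.4 -2.   1.4
 -0.1  0.8]
50 0 [-0.69  0.24  2.51  2.12  0.61 -2.7 ] margin 0.15 tcp [ 452.4 -170.8  161.2] w [ 208. -171.  366.]
50 15 [-0.87  0.29  2.42  1.61  0.76 -2.55] margin 0.24 tcp [ 441.1 -177.4  161.2] w [ 205. -241.  366.]
50 30 [-0.95  0.35  2.29  1.26  0.93 -2.5 ] margin 0.37 tcp [ 431.9 -186.8  161.2] w [ 220. -309.  366.]
50 45 [-0.97  0.42  2.15  1.01  1.09 -2.5 ] margin 0.51 tcp [ 425.5 -198.2  161.2] w [ 253. -371.  366.]
50 60 [-0.95  0.49  2.    0.83  1.25 -2.52] margin 0.5 tcp [ 422.2 -210.9  161.2] w [ 300. -423.  366.]
50 75 [-0.91  0.56  1.86  0.67  1.39 -2.58] margin 0.44 tcp [ 422.3 -224.   161.2] w [ 359. -460.  366.]
50 90 [-0.85  0.63  1.72  0.53  1.53 -2.65] margin 0.37 tcp [ 425.8 -236.6  161.2] w [ 426. -481.  366.]
50 105 [-0.77  0.68  1.6   0.4   1.64 -2.75] margin 0.27 tcp [ 432.4 -247.9  161.2] w [ 496. -484.  366.]
50 120 [-0.69  0.73  1.5   0.27  1.74 -2.86] margin 0.16 tcp [ 441.8 -257.1  161.2] w [ 564. -469.  366.
[... 3069 characters left out ...]
 1.89 -2.87] margin 0.15 tcp [ 442.6 -258.5  157.6] w [ 581. -498.  317.]
60 180 [-0.33  0.9   1.29 -0.31  1.96  2.85] margin 0.17 tcp [ 493.2 -263.2  157.6] w [ 770. -263.  317.]
60 195 [-0.23  0.87  1.35 -0.45  1.88  2.73] margin 0.29 tcp [ 504.5 -256.1  157.6] w [ 771. -185.  317.]
60 210 [-0.14  0.83  1.44 -0.58  1.77  2.64] margin 0.38 tcp [ 513.5 -246.4  157.6] w [ 753. -108.  317.]
60 225 [-0.05  0.78  1.55 -0.7   1.65  2.57] margin 0.45 tcp [ 519.7 -234.7  157.6] w [715. -39. 317.]
60 240 [ 0.03  0.72  1.69 -0.83  1.5   2.53] margin 0.47 tcp [ 522.6 -221.7  157.6] w [661.  18. 317.]
60 255 [ 0.1   0.65  1.84 -0.98  1.36  2.52] margin 0.32 tcp [ 522.1 -208.5  157.6] w [594.  58. 317.]
```

Emit:
carry_out(delta_pos=[[0,0,0],[0,0,0],[0,0,0],[0,0,0],[0,0,0],[0,0,0],[0,0,0],[0,0,0]], rot=[[6,0,0],[12,0,0],[18,0,0],[24,0,0],[30,0,0],[36,0,0],[42,0,0],[45,0,0]])

```text
clock: 15.22
eef_pos: [462.2, -180.0, 244.5]
tcp_rot: [-3.133, -0.011, 1.167]
contact_force: [-0.1, 0.4, -2.1]
opening: 0.089
grasp_force: 49.1
```

```bash
python3 f.py
```

```text
15.22 world [ 462.2 -180.   244.5] rot [-179.49   -0.6    66.84] rack [ -63.4 -386.8  244.5] F [-0.1  0.4 -2.1] q [-0.38  0.17  1.91  0.01  1.07  0.02]
[[ 0.393  0.919 -0.004]
 [ 0.919 -0.393  0.013]
 [ 0.011 -0.009 -1.   ]]
label [ 447.6 -223.7  221.8] tool-frame err [15.  20.4 71.8] 7.593952720608128 49.066282510757446
```

Tilting toward azimuth 240° gives a comfortable joint margin (~0.5 rad) and is clear of everything. First I turn yaw to −30° at height, then tilt 55°.

Emit:
carry_out(delta_pos=[[-0.002,0.009,0],[-0.004,0.018,0],[-0.006,0.027,0],[-0.008,0.036,0],[-0.01,0.045,0],[-0.012,0.054,0],[-0.014,0.063,0],[-0.015,0.0716,0]], rot=[[0,0,10],[0,0,20],[0,0,30],[0,0,40],[0,0,50],[0,0,60],[0,0,70],[0,0,80]])

```text
clock: 16.23
eef_pos: [521.5, -221.8, 243.6]
tcp_rot: [-3.13, 0.005, -0.235]
contact_force: [0.3, 1.0, -0.4]
opening: 0.083
grasp_force: 49.1
```

Emit:
carry_out(delta_pos=[[0,0,0],[0,0,0],[0,0,0],[0,0,0]], rot=[[0,0,9],[0,0,16.8],[0,0,16.8],[0,0,16.8]])

```text
clock: 16.73
eef_pos: [521.1, -221.8, 244.0]
tcp_rot: [-3.131, 0.007, -0.522]
contact_force: [-0.0, 0.4, -0.9]
opening: 0.09
grasp_force: 49.1
```

```bash
python3 f.py
```

```text
16.73 world [ 521.1 -221.8  244. ] rot [-179.41    0.41  -29.89] rack [  -0.8 -422.7  244. ] F [-0.   0.4 -0.9] q [-0.41  0.28  1.77  0.01  1.1   1.68]
[[ 0.867 -0.498 -0.001]
 [-0.498 -0.867  0.012]
 [-0.007 -0.01  -1.   ]]
label [ 479.1 -201.9  222.1] tool-frame err [ 1.9 17.3 71.9] 7.608261247793506 49.08318221569061
```

Now tilt and descend (84.5 mm).

Emit:
carry_out(delta_pos=[[0,0,0.006],[0,0,0.016],[0,0,0.027],[0,0,0.038],[0,0,0.05],[0,0,0.062],[0,0,0.074],[0.001,0,0.0845]], rot=[[-5,0,0],[-12,0,0],[-19,0,0],[-26,0,0],[-34,0,0],[-42,0,0],[-50,0,0],[-56,0,0]])

```text
clock: 17.73
eef_pos: [522.5, -220.8, 159.1]
tcp_rot: [2.171, 0.009, -0.523]
contact_force: [-0.3, -0.0, -0.5]
opening: 0.088
grasp_force: 49.1
```

Emit:
carry_out(delta_pos=[[0,0,0],[0,0,0],[0,0,0]], rot=[[0,0,0],[0,0,0],[0,0,0]])

```text
clock: 18.1
eef_pos: [522.2, -221.9, 161.1]
tcp_rot: [2.177, 0.005, -0.527]
contact_force: [-0.0, -0.2, -1.2]
opening: 0.089
grasp_force: 49.1
```

```bash
python3 f.py
```

```text
18.1 world [ 522.2 -221.9  161.1] rot [124.75   0.28 -30.18] rack [ 2.000e-01 -4.228e+02  1.611e+02] F [-0.  -0.2 -1.2] q [ 0.    0.67  1.7  -0.79  1.45  2.49]
[[ 0.864 -0.283 -0.415]
 [-0.503 -0.495 -0.709]
 [-0.005  0.822 -0.57 ]]
label [ 471.9 -216.4  152. ] tool-frame err [ 0.4 -1.4  1.5] 7.600033510541804 49.11433517932892
```

```bash
python3 - <<'E'
from h import *
im=r.grab_frame("scene"); im2=r.grab_frame("top")
cv2.imwrite("pics/g.png",np.hstack([cv2.resize(im[100:260,110:380],None,fx=1.7,fy=1.7*1.6,interpolation=3),cv2.resize(im2[130:290,150:345],None,fx=1.7,fy=1.7*1.6,interpolation=3)]))
E
```

```text
(no output)
```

View pics/g.png

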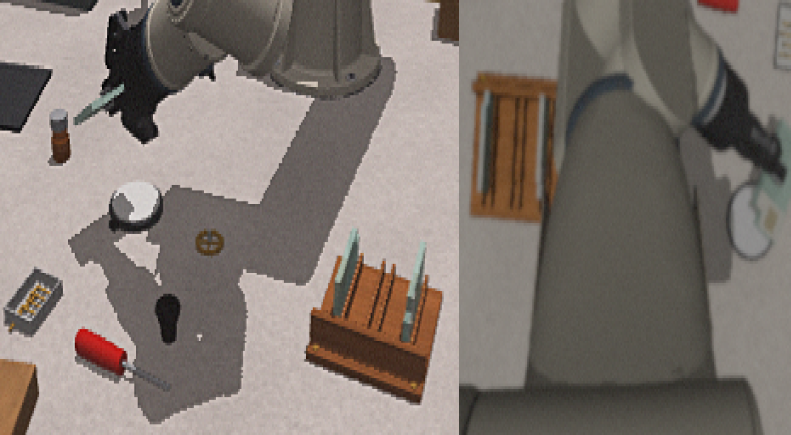

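The label patch shows from above at (770,218), which is where a point 15 cm above the pad centre should appear. The other two glasses stand home, and the small items that show look undisturbed. Handing in.

```bash
python3 -c "
from rig import r
print(r.sign_off())"
```

```text
the job is handed in; nothing more can be done
None
```

I pushed all three glasses home and signed off still holding the middle one steady, its frosted end about 152 mm above the bench, within about 2 mm of the pad centre. Its long edges are level and it is tilted about 55° with the label up; the other two glasses stayed home, and nothing else looked disturbed in the last pictures (the hammer and barrel were out of that view).

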